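Prise open a patty mould with a scraper

ROBOT

A 6-joint arm with a two-finger parallel gripper is mounted at the origin on the work surface. World frame = base frame: x ahead of the robot, y to its left, z up, the work surface at z = 0. Lengths are in mm, angles in rad, forces in N, time in s.
With the tool pointing down it reaches from about 300 to 950 mm from the base axis. Payload 3.1 kg.
Tool frame: the origin (TCP) lies on the centre line of the jaws, within the pads' length; the fingertips stand 25 mm ahead of it and the grasp point (between the pads) lies 6 mm ahead of it; z points along the fingers, y is the line along which they close (so a half turn about z gives the same grasp; the last joint's range is limited). The gripper opens to 85 mm and grips with 20 to 120 N. Pads are 22 mm wide; open, the fingers measure 114 mm over their backs; the gripper's body (76 mm by 85 mm) begins 54 mm behind the grasp point. The pads swing forward as they close: fully open they stand 13 mm farther back than shut.
Start: joints at [-1.295, 0.308, 1.634, -0, 1.2, -0.07], TCP at [211.817, -588.019, 256.272] pointing down, gripper open.
Joint ranges: [-3.06, 3.06], [-0.79, 1.96], [0.05, 2.63], [-1.19, 4.34], [0.05, 2.64], [-2.94, 2.94]. Speed limits (rad/s): [2.79, 2.79, 3.14, 3.14, 3.14, 3.14].

INTERFACE

Orientations are given as a unit quaternion [w, x, y, z].
In Python, from cell import manip, grab_frame, calibration, spotter gives the robot as it stands.
- The arm moves only by the tool send_rows, never from a script. Its argument "rows" is one flat list of numbers, 4 for each row, row after row: the shift along the tool's x, y, z as a fraction of full scale, then the turn about the tool's z as a fraction of full scale. A call has exactly 10 rows; each row shifts and turns the commanded pose from where the row before left it, along the tool's axes as they then stand; what a row does not reach is not made up. Full scale, the value 1, is 60 cm for a shift and 90 degrees for a turn. A row lasts 1/10 s, in which the tool goes at most 50 mm and 8.59 degrees, less where a joint would pass 70% of its speed; a pose out of reach is approached as far as the arm can. A call with a number of a shift or a turn outside -1 to 1 is refused whole. A call with a gripper value outside its range is refused whole. "grip" is the finger opening in mm, from 0 to 85.4, set as the call begins (left out, the last holds). The fingers move at their own pace and stop on an object; "grip_force" is the grip in N (left out, the last holds). Time passes only in rows, so rows that do not move let the fingers close, or fill a call up. It gives the time, the measured TCP pose, the force, the opening and the grip force at its end, in the units of the state.
- manip.state(): the state, without advancing time (a new reading comes with each control period).
- grab_frame(name): name is "scene" or "top" or "wrist"; returns the picture (384x512x3 uint8, red, green, blue); there is no depth.
- calibration(name): a dict with "mtx" (3x3 intrinsics, pixels), "dist_coeffs" ([k1, k2, p1, p2, k3] as OpenCV has them; the pictures are not rectified), "pose" (4x4, takes a point from camera to world coordinates). Camera axes: x right, y up, looking along -z (the intrinsics and any distortion apply to the point x, -y, -z); pixel columns grow to the right and rows downward; lengths in mm; the calibration is good to about 2 mm. A picture is of the moment at which its call begins: read the wrist's pose just before it. calibration takes no time and is no camera call; for the wrist camera it gives the pose at the moment of the call.
- manip.job_done(): hands the job in; it is judged then, once.
Trained networks look in the newest picture that a camera, given by its name, has taken for a name from the list of things; names that differ only in an ending like _2 or _b are one class to them, and where a whole thing is asked for, a point or a joint stands for the part that bears it (a point fixed in the world has none). Each returns a list of dicts, best first, with "conf" (0 to 1); they miss things now and then, are a little off and sometimes report something else, mostly with a low value. They report only what shows in the picture. A call takes as long as a camera call. They do not tell look-alikes from the thing itself.
- spotter.cut_out(camera, thing): "region" (384x512 bool, what is visible of it) and "uv" ([column, row] in pixels, amid what is visible of it).
- spotter.mark_of(camera, thing): "uv" ([column, row] in pixels: a listed point, or the origin of a listed thing).
The state is a dict: "t": time; "qpos": joint angles; "joint_velocities": joint speeds; "effort": joint torques, N m; "tcp_pos": TCP position; "tool_rot": TCP orientation; "wrist_force": force on the tool from outside, world axes, zero at the start; "wrist_torque": the same for the moment, N m; "gripper_width": finger opening in mm; "grip_force": force on a finger pad.
Only numpy, scipy, OpenCV 4.12 (cv2) and the standard library are available. Lean on these libraries where they do the work, as an engineer would, in place of code of your own. Each camera call takes 0.05 s, during which the arm holds its last target. There are 200 camera calls.

TASK

The cover of the patty mould has no handle and its hinge is stiff. Take the flat scraper out of its rack, where it stands on edge, lay it flat on the white cutting board and let go, then take it again with the blade level, slip the blade into the gap under the cover's front edge and prise the cover up with it, keeping the gripper itself off the mould until the cover is well raised. Open the cover until it stands upright or leans back, leave the scraper lying flat on the cutting board again, and do not shift the ring on the board, nor the jar, the bottle and the brush beside.

Things in the scene. Friction and masses are not known exactly. Their poses are not given: they have to be found in the camera images.
- mould: Fixed aluminium patty mould, a block 150 (x) x 170 (y) x 58 mm high. Origin: centre of its underside; x runs from its front to the hinge at the rear, z up. The front 25 mm of its flat top (x -75 to -50 mm) is a bare ledge before the cover. Rails 7 mm high lie on its top under both side edges of the cover (y beyond +-70 mm).
- cover (a joint): Angle of the mould's cover, rad: 0 shut, 1.57 upright, 1.9 at its stop; starts at 0 to 0.03. Steel plate 120 (hinge to front edge) x 160 x 10 mm with low ribs on top (16 mm in all), 0.3 kg, on a stiff hinge (about 0.35 N m) that stays where it is left. Shut, its underside is 65 mm above the bench: a gap 7 mm high and 140 mm wide over the mould's top.
- cover_edge (a point): Middle of the cover's lower front edge; moves with the cover. Shut, it is at x -50, z 65 mm in the mould's frame.
- cover_hinge (a point): Middle of the hinge axis, level with the shut cover's underside, at x 70, z 65 mm in the mould's frame; the axis is the mould's y axis.
- scraper: Loose flat scraper, 190 mm long, 0.16 kg, alike on both faces. Black handle 100 (x) x 26 (y) x 16 mm (z); steel blade 90 x 60 x 3 mm, in the handle's middle plane, x 50 to 140. Origin: handle's centre; x points to the blade, z square to its face. Centre of mass at x 22 mm. In the rack it stands on its long edge, y upright, origin 38 mm above the bench; lying flat it rests on the handle.
- scraper_tip (a point): Middle of the blade's straight front edge, 140 mm from the scraper's origin along its x.
- rack: Fixed white plastic rack, base plate 210 (x) x 70 x 8 mm; origin: centre of its underside. The blade stands in a slot 6 mm wide between two walls 8 mm thick, x 30 to 90, top 53 mm above the bench; the handle's rear end lies on a block, x -95 to -75, 25 mm high; the rest of the handle is free. The scraper's origin is at x -45, blade towards +x. Lift it straight up 50 mm to clear.
- board: Fixed white cutting board, 300 (x) x 220 (y) x 15 mm. Origin at the centre of its underside, axes along its sides. A steel ring stands near its corner at +x, -y.
- ring: Bystander: steel ring, 76 mm across, 30 mm high, on the board's far right corner. Origin at the centre of its underside.
- jar: Bystander: jar, 60 mm across, 90 mm high, right of the robot.
- bottle: Bystander: white bottle, 70 mm across, 190 mm high, behind the board.
- brush: Bystander: brush lying near the robot's base, right.
Things that resemble listed ones, but are neither listed nor needed, are in the scene too. Leave any orange or red look-alike of the scraper alone.

How it is judged:
By the outcome, as a careful person would: the job done as asked, in the order asked, and still so for the second after the job is handed in, with the robot touching nothing.
It also fails if it takes over 72 s, if anything falls off the work surface, if the arm or the gripper's body presses on something with over 40 N, if the wrist force passes 120 N, or if a joint passes its speed limit or range.

## Working session

There is one attempt and no reset: what is moved stays moved. The work goes in short steps, Python scripts to look and compute and a tool call to move; the robot and the scene stay as the last step left them, time stands still between calls to the robot, and variables do not carry over. Pictures are saved under pics/ and viewed, at most 10 in all, crops included, and the job is handed in when it is done.

Besides the shell and the picture viewer there is one more tool, called after ">>>" as name(argument=value, ...) on one line, values as JSON. send_rows: Moves the arm, as the interface text tells. Its arguments: {"type":"object","properties":{"rows":{"type":"array","items":{"type":"number"}},"grip":{"type":"number"},"grip_force":{"type":"number"}},"required":["rows"]}

```bash
mkdir -p pics; ls
cat > h.py <<'E'
import sys; sys.path.insert(0,'.')
import numpy as np, cv2
from cell import manip, grab_frame, calibration, spotter
def save(img,n): cv2.imwrite('pics/'+n+'.png',cv2.cvtColor(img,cv2.COLOR_RGB2BGR))
def ray(c,uv):
    K=np.array(c['mtx'],float);d=np.array(c['dist_coeffs'],float);P=np.array(c['pose'],float)
    p=cv2.undistortPoints(np.array([[uv]],float),K,d)[0,0]
    v=P[:3,:3]@np.array([p[0],-p[1],-1]); return P[:3,3],v/np.linalg.norm(v)
def onz(c,uv,z):
    o,v=ray(c,uv); return o+v*(z-o[2])/v[2]
def proj(c,X):
    K=np.array(c['mtx'],float);d=np.array(c['dist_coeffs'],float);P=np.array(c['pose'],float)
    X=np.atleast_2d(np.array(X,float)); q=(X-P[:3,3])@P[:3,:3]; q=q*[1,-1,-1]
    return cv2.projectPoints(q,np.zeros(3),np.zeros(3),K,d)[0][:,0]
def tri(rs):
    A=0;b=0
    for o,v in rs:
        M=np.eye(3)-np.outer(v,v);A=A+M;b=b+M@o
    X=np.linalg.solve(A,b); return X,[float(np.linalg.norm((np.eye(3)-np.outer(v,v))@(X-o))) for o,v in rs]
E
cat > a.py <<'E'
from h import *
np.set_printoptions(precision=1,suppress=True)
C={}
ims=[]
for n in ['scene','top']:
    im=grab_frame(n);C[n]=calibration(n);ims.append(im);print(n,np.array(C[n]['pose'])[:3,3])
    save(cv2.resize(im,(800,600)),'start_'+n)
for t in ['mould','cover_edge','cover_hinge','scraper','scraper_tip','rack','board','ring','jar','bottle','brush']:
    r={n:spotter.mark_of(n,t) for n in C}
    for n in C: print(t,n,[(np.round(x['uv'],1).tolist(),round(x['conf'],2)) for x in r[n][:3]])
    if r['scene'] and r['top']:
        X,e=tri([ray(C[n],r[n][0]['uv']) for n in C]); print('   ',X,np.round(e,1))
print(manip.state())
E
python3 a.py
```

```text
pics
scene [1489.  -325.4  730.2]
top [ 345.4   78.1 1239.3]
mould scene [([154.3, 237.0], 0.6)]
mould top [([410.1, 249.5], 0.7), ([375.8, 183.5], 0.58)]
    [ 381.4 -384.1 -114.8] [83.6 83.6]
cover_edge scene [([162.8, 211.5], 0.76)]
cover_edge top [([370.0, 186.3], 0.61)]
    [ 555.4 -278.9   64.1] [4. 4.]
cover_hinge scene [([128.8, 232.7], 0.73)]
cover_hinge top [([395.7, 163.6], 0.97)]
    [ 626.1 -373.6   65.5] [2.5 2.5]
scraper scene [([275.3, 152.6], 0.65), ([334.4, 178.3], 0.58), ([378.6, 164.2], 0.58)]
scraper top [([112.5, 216.8], 0.76), ([220.0, 278.9], 0.7), ([179.1, 201.1], 0.65)]
    [423.  304.6 161.4] [171.2 171.2]
scraper_tip scene [([342.5, 159.6], 0.91), ([298.0, 149.7], 0.7), ([352.8, 195.9], 0.49)]
scraper_tip top [([177.3, 297.3], 0.97), ([134.6, 256.9], 0.87), ([184.9, 161.1], 0.78)]
    [260.5 417.3 -48.7] [90.6 90.6]
rack scene [([336.6, 191.1], 0.78)]
rack top [([182.2, 189.7], 0.55)]
    [563.1 313.    4.7] [1.8 1.8]
board scene [([270.7, 204.7], 0.62)]
board top [([253.6, 192.1], 0.8)]
    [551.   75.8  -2.6] [6.5 6.5]
ring scene [([353.8, 197.0], 0.68),
[... 196 characters left out ...]
50.2 -418.4    4.7] [4.8 4.8]
bottle scene [([256.2, 268.8], 0.65)]
bottle top [([299.9, 118.0], 0.69), ([254.0, 192.2], 0.56)]
    [806.4 -77.6  -3.3] [1.7 1.7]
brush scene [([142.4, 176.0], 0.9), ([162.6, 209.2], 0.22)]
brush top [([377.6, 288.4], 0.71)]
    [ 235.6 -307.2    7.2] [0.8 0.8]
{'t': 1.2, 'qpos': array([-1.3,  0.3,  1.6, -0. ,  1.2, -0.1]), 'joint_velocities': array([ 0.,  0., -0.,  0., -0., -0.]), 'effort': array([ -0. , -41.5, -27.7,  -0. ,   0. ,   0. ]), 'tcp_pos': array([ 211.8, -588. ,  256.3]), 'tool_rot': array([ 0. ,  1. ,  0.2, -0. ]), 'wrist_force': array([-0.1, -0.9,  0.1]), 'wrist_torque': array([0., 0., 0.]), 'grip_force': 0.0, 'gripper_width': 85.70962080320665}
```

View pics/start_top.png

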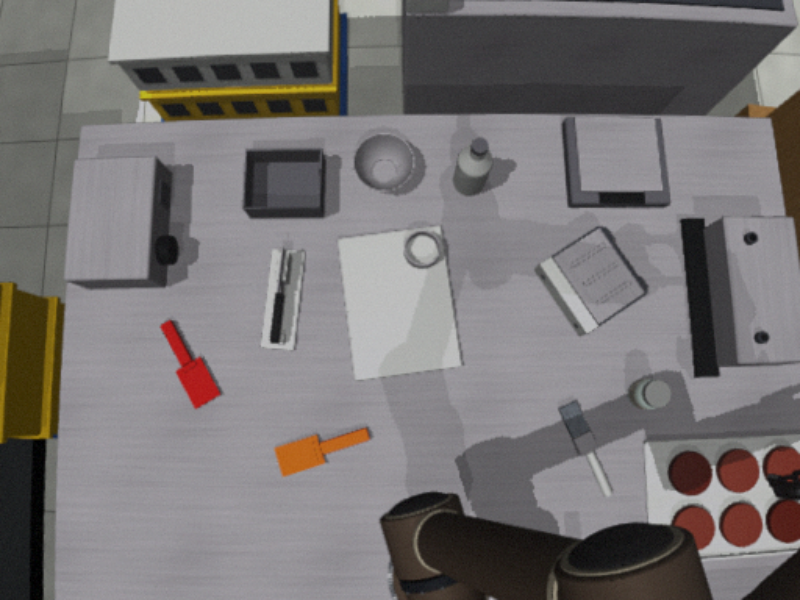

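View pics/start_scene.png

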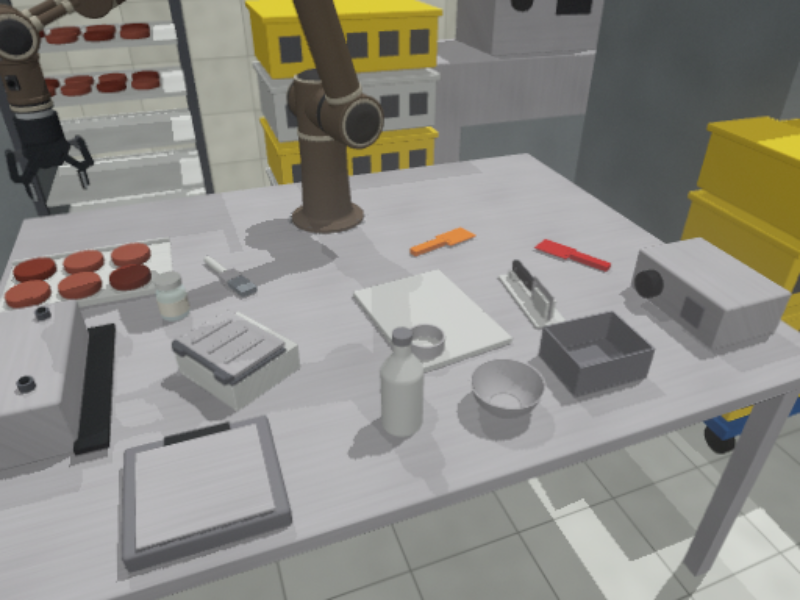

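```bash
cat >> h.py <<'E'
def yaw_of(q):  # tool x axis heading, tool down
    w,x,y,z=q; return np.arctan2(2*(x*y+w*z),1-2*(y*y+z*z))
def plan(p0,yaw0,p1,yaw1,n=None):
    """rows for straight move with turn; tool down (z down, y = -left of x)"""
    d=np.array(p1,float)-p0; dy=(yaw1-yaw0+np.pi)%(2*np.pi)-np.pi
    m=max(np.linalg.norm(d)/48,abs(np.degrees(dy))/8.4); n=n or max(1,int(np.ceil(m)))
    out=[]
    for k in range(n):
        a=yaw0+dy*k/n; s=d/n
        out.append([(s[0]*np.cos(a)+s[1]*np.sin(a))/600,(s[0]*np.sin(a)-s[1]*np.cos(a))/600,-s[2]/600,-np.degrees(dy)/n/90])
    return np.round(out,4)
def go(*stops,p0=None,yaw0=None):
    s=manip.state(); p=np.array(s['tcp_pos']) if p0 is None else np.array(p0); y=yaw_of(s['tool_rot']) if yaw0 is None else yaw0
    k=0
    for t in stops:
        y1=y if t[3] is None else t[3]
        R=plan(p,y,t[:3],y1,t[4] if len(t)>4 else None); p=np.array(t[:3],float); y=y1
        k+=len(R); print('rows to',t); print(', '.join(', '.join('%g'%v for v in r) for r in R))
    print('total',k)
E
python3 - <<'E'
from h import *
np.set_printoptions(precision=3,suppress=True)
s=manip.state();print(s['tool_rot'],yaw_of(s['tool_rot']))
c=calibration('wrist');P=np.array(c['pose']);print(P,c['mtx'])
C={n:calibration(n) for n in ['scene','top']}
for a,b in [((334.4,178.3),(179.1,201.1)),((352.8,195.9),(184.9,161.1)),((272.2,223.5),(272.6,163.7)),((353.8,197),(184.9,161.1))]:
    print(tri([ray(C['scene'],a),ray(C['top'],b)]), onz(C['top'],b,38))
go((540,-300,330,-0.92),(550,80,330,0),(490,300,300,0))
E
```

```text
[ 0.     0.985  0.172 -0.   ] 0.34577838490336543
[[   0.339    0.892    0.3    290.711]
 [  -0.941    0.322    0.109 -560.727]
 [   0.001   -0.319    0.948  372.944]
 [   0.       0.       0.       1.   ]] [[268.237   0.    257.349]
 [  0.    268.237 190.303]
 [  0.      0.      1.   ]]
(array([523.144, 320.085,  31.785]), [1.3351887664155226, 1.3351887664155944]) [521.629 317.612  38.   ]
(array([653.347, 306.018,  42.577]), [6.470770850171558, 6.470770850171612]) [651.255 300.984  38.   ]
(array([648.923,  25.393,   4.457]), [8.159944140235572, 8.159944140235616]) [637.723  19.45   38.   ]
(array([655.005, 307.897,  38.648]), [7.744528365715703, 7.7445283657156025]) [651.255 300.984  38.   ]
rows to (540, -300, 330, -0.92)
0.0677, -0.0266, -0.0123, 0.0806, 0.0638, -0.035, -0.0123, 0.0806, 0.0589, -0.0427, -0.0123, 0.0806, 0.053, -0.0498, -0.0123, 0.0806, 0.0463, -0.0561, -0.0123, 0.0806, 0.0389, -0.0615, -0.0123, 0.0806, 0.0308, -0.0659, -0.0123, 0.0806, 0.0222, -0.0693, -0.0123, 0.0806, 0.0133, -0.0716, -0.0123, 0.0806, 0.0041, -0.0727, -0.0123, 0.0806
rows to (550, 80, 330, 0)
-0.0617, -0.0496, -0, -0.0732, -0.0556, -0.0564, -0, -0.0732, -0.0488, -0.0624, -0, -0.0732, -0.0413, -0.0676, -0, -0.0732, -0.0333, -0.0719, -0, -0.0732, -0.0248, -0.0752, -0, -0.0732, -0.016, -0.0776, -0, -0.0732, -0.007, -0.0789, -0, -0.0732
rows to (490, 300, 300, 0)
-0.02, -0.0733, 0.01, -0, -0.02, -0.0733, 0.01, -0, -0.02, -0.0733, 0.01, -0, -0.02, -0.0733, 0.01, -0, -0.02, -0.0733, 0.01, -0
total 23
```

>>> send_rows(rows=[0.068,-0.027,-0.012,0.08,0.064,-0.035,-0.012,0.08,0.059,-0.043,-0.012,0.08,0.053,-0.05,-0.012,0.08,0.046,-0.056,-0.012,0.08,0.039,-0.061,-0.012,0.08,0.031,-0.066,-0.012,0.08,0.022,-0.069,-0.012,0.08,0.013,-0.072,-0.012,0.08,0.004,-0.073,-0.012,0.08])

```text
t: 2.2
tcp_pos: [540.0, -296.7, 328.8]
tool_rot: [0.0, 0.897, -0.442, 0.0]
wrist_force: [0.3, -0.2, -0.5]
gripper_width: 86.1
grip_force: 0.0
```

```bash
cat > b.py <<'E'
from h import *
import pickle
np.set_printoptions(precision=1,suppress=True)
c=calibration('wrist');im=grab_frame('wrist'); c=calibration('wrist');save(cv2.resize(im,(800,600)),'mould_w')
C={n:calibration(n) for n in ['scene','top']}
D={'cover_edge':((162.8,211.5),(370,186.3)),'cover_hinge':((128.8,232.7),(395.7,163.6)),'mould':None}
for t in D:
    m=spotter.mark_of('wrist',t); print(t,[(np.round(x['uv'],1),round(x['conf'],2)) for x in m[:2]])
    if m:
        uv=m[0]['uv']; print(onz(c,uv,65),onz(c,uv,0))
        if D[t]:
            print(' top@65',onz(C['top'],D[t][1],65),'tri3',tri([ray(C['scene'],D[t][0]),ray(C['top'],D[t][1]),ray(c,uv)]),'wt',tri([ray(C['top'],D[t][1]),ray(c,uv)]))
pickle.dump(c,open('mw.pkl','wb'))
s=manip.state();print(s['t'],s['tcp_pos'],yaw_of(s['tool_rot']))
E
python3 b.py
```

```text
cover_edge [(array([ 62.2, 160.2]), 0.72), (array([240.9, 168.6]), 0.69)]
[ 783.2 -112.9   65. ] [815.1 -71.2   0. ]
 top@65 [ 554.5 -282.7   65. ] tri3 (array([ 633.1, -251. ,  175.2]), [55.151974235797226, 96.75962852456603, 94.08893982115553]) wt (array([ 591.5, -244.6,  287.3]), [79.4184727822595, 79.41847278225954])
cover_hinge [(array([249. ,  78.9]), 0.76)]
[ 625.2 -372.2   65. ] [ 630.2 -374.6    0. ]
 top@65 [ 626.5 -371.1   65. ] tri3 (array([ 625.7, -373.1,   65.4]), [2.951001610553529, 2.177109192871036, 1.0767091731611536]) wt (array([ 626. , -371.9,   63.9]), [0.8185344572217085, 0.8185344572217276])
mould [(array([245.1, 127.2]), 0.74)]
[ 591.3 -318.2   65. ] [ 590.5 -311.4    0. ]
2.4 [ 539.4 -297.3  328.3] -0.9073662069631611
```

View pics/mould_w.png

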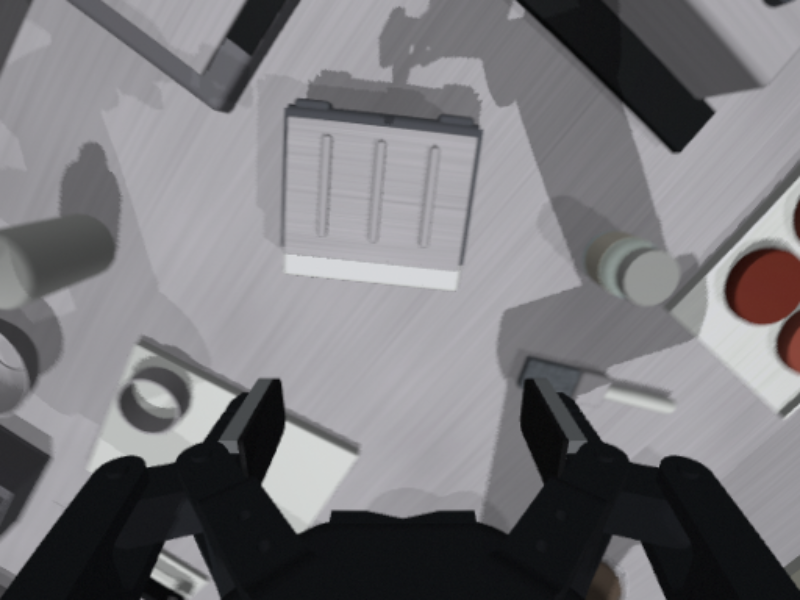

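>>> send_rows(rows=[-0.062,-0.05,0,-0.073,-0.056,-0.056,0,-0.073,-0.049,-0.062,0,-0.073,-0.041,-0.068,0,-0.073,-0.033,-0.072,0,-0.073,-0.025,-0.075,0,-0.073,-0.016,-0.078,0,-0.072,-0.007,-0.079,0,-0.07,0,-0.08,0.01,0,0,-0.08,0.01,0])

```text
t: 3.4
tcp_pos: [545.7, 178.6, 316.2]
tool_rot: [0.0, 1.0, -0.001, 0.0]
wrist_force: [0.1, -0.5, 0.1]
gripper_width: 85.6
grip_force: 0.0
```

Run:
```python
from h import *
import pickle
np.set_printoptions(precision=1,suppress=True)
c=pickle.load(open('mw.pkl','rb'))
print('edge',onz(c,(240.9,168.6),65)); 
for uv in [(285,273),(457,290)]: print('front top corner',onz(c,(uv[0]/1.5625,uv[1]/1.5625),58))
C={n:calibration(n) for n in ['scene','top']}
print(tri([ray(C['scene'],(162.8,211.5)),ray(C['top'],(370,186.3)),ray(c,(240.9,168.6))]))
im=grab_frame('wrist');w=calibration('wrist')
for cam in ['wrist']:
    m=spotter.cut_out(cam,'board')
    r=max(m,key=lambda q:q['region'].sum())['region'].astype(np.uint8)
    cn=max(cv2.findContours(r,cv2.RETR_EXTERNAL,cv2.CHAIN_APPROX_NONE)[0],key=cv2.contourArea)
    box=cv2.boxPoints(cv2.minAreaRect(cn)); print(box,cv2.contourArea(cn)); print([onz(w,p,15)[:2] for p in box])
    cv2.drawContours(im,[cn],-1,(255,0,0),1)
for t in ['ring','board','rack','scraper','scraper_tip']:
    for x in spotter.mark_of('wrist',t)[:3]: print(t,np.round(x['uv'],1),round(x['conf'],2),onz(w,x['uv'],15))
save(cv2.resize(im,(800,600)),'board_w')
s=manip.state();print(s['t'],s['tcp_pos'],yaw_of(s['tool_rot']))
```

```text
edge [ 560.6 -266.8   65. ]
front top corner [ 624.5 -203.5   58. ]
front top corner [ 482.1 -291.7   58. ]
(array([ 558.3, -274.8,   68.4]), [3.1878636237177314, 8.016520412026152, 7.604272078246286])
[[239.   57.4]
 [389.3  39.2]
 [411.8 224.9]
 [261.5 243.2]] 22590.0
[array([687.1, 213.7]), array([714.5,   0.9]), array([425.3, -83.1]), array([389.5, 179.2])]
ring [161.9  83.4] 0.52 [652.7 327.7  15. ]
board [317.1 151.6] 0.8 [552.2  93.5  15. ]
rack [171.8 146.3] 0.67 [559.7 321.1  15. ]
scraper [252.  294.1] 0.79 [278.8 196.2  15. ]
scraper [ 49.2 198.2] 0.71 [471.2 547.4  15. ]
scraper [163.1 177.2] 0.61 [509.3 340.3  15. ]
scraper_tip [162.3  81.8] 0.97 [654.9 326.9  15. ]
scraper_tip [105.4 258.1] 0.94 [353.8 467.1  15. ]
scraper_tip [185.5 313. ] 0.85 [230.  328.4  15. ]
3.75 [546.  176.5 316.3] -0.002061090536393406
```

View pics/board_w.png

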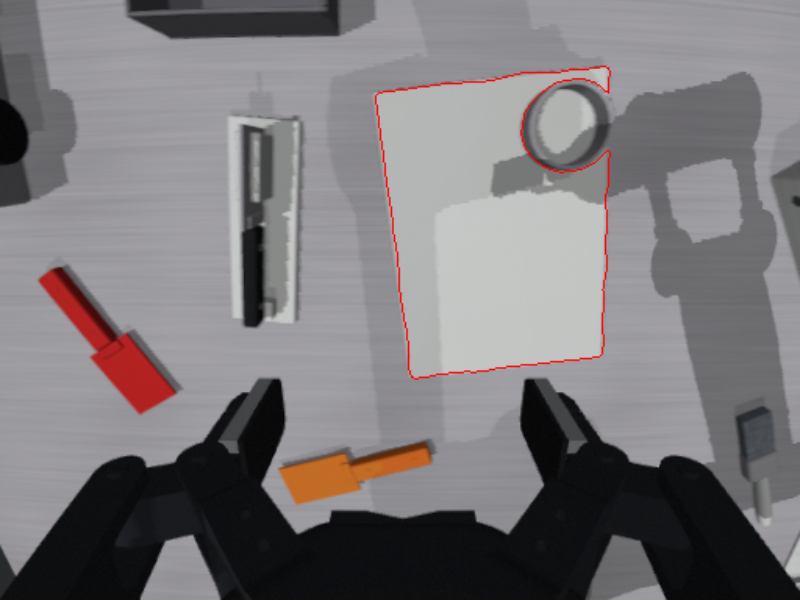

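Run:
```python
from h import *
import pickle
np.set_printoptions(precision=1,suppress=True)
w=calibration('wrist'); pickle.dump(w,open('bw.pkl','wb')); k=1.5625
B=np.array([onz(w,(a/k,b/k),15)[:2] for a,b in [(376,93),(609,68),(603,355),(411,378)]]);print('board',B,B.mean(0))
print([np.linalg.norm(B[i]-B[i-1]) for i in range(4)], [np.degrees(np.arctan2(*(B[i]-B[j])[::-1])) for i,j in [(0,3),(1,2)]])
R=np.array([onz(w,(a/k,b/k),8)[:2] for a,b in [(229,116),(301,117),(297,322),(233,320)]]);print('rack',R,R.mean(0),[np.degrees(np.arctan2(*(R[i]-R[j])[::-1])) for i,j in [(0,3),(1,2)]],[np.linalg.norm(R[i]-R[i-1]) for i in range(4)])
H=np.array([onz(w,(a/k,b/k),51)[:2] for a,b in [(243,226),(264,226),(262,327),(244,325)]]);print('handle',H)
go((490,315,200,-0.05))
```

```text
board [[686.8 199.2]
 [710.7 -14.4]
 [420.7 -49.8]
 [393.4 165.6]] [552.9  75.2]
[np.float64(295.30699127819423), np.float64(214.87172109195257), np.float64(292.1798162079317), np.float64(217.13861016710598)] [np.float64(6.515562532684434), np.float64(6.956990869889957)]
rack [[669.5 340.1]
 [667.3 271. ]
 [458.7 290.7]
 [461.1 361.6]] [564.1 315.8] [np.float64(-5.898825395627141), np.float64(-5.396961672208497)] [np.float64(209.51770602052184), np.float64(69.1306230983641), np.float64(209.50502066011384), np.float64(70.96254816840333)]
handle [[570.8 321.6]
 [570.6 302. ]
 [470.7 314.5]
 [472.8 332.4]]
rows to (490, 315, 200, -0.05)
-0.0235, -0.0577, 0.0485, 0.0076, -0.0242, -0.0574, 0.0485, 0.0076, -0.0248, -0.0571, 0.0485, 0.0076, -0.0255, -0.0568, 0.0485, 0.0076
total 4
```

>>> send_rows(rows=[-0.024,-0.058,0.048,0.016,-0.025,-0.057,0.048,0.016,-0.026,-0.056,0.048,0.015,-0.027,-0.055,0.048,0.014,0,0,0,0,0,0,0,0,0,0,0,0,0,0,0,0,0,0,0,0,0,0,0,0], grip=50)

```text
t: 4.75
tcp_pos: [490.4, 315.9, 202.0]
tool_rot: [-0.0, 0.999, -0.048, 0.001]
wrist_force: [0.2, 0.9, 0.4]
gripper_width: 49.8
grip_force: 0.0
```

Run:
```python
from h import *
import pickle
np.set_printoptions(precision=1,suppress=True)
im=grab_frame('wrist');w=calibration('wrist'); pickle.dump(w,open('rw.pkl','wb'));save(cv2.resize(im,(800,600)),'rack_w')
for t in ['rack','scraper','scraper_tip']:
    for x in spotter.mark_of('wrist',t)[:3]: print(t,np.round(x['uv'],1),round(x['conf'],2),onz(w,x['uv'],38))
print(proj(w,[[519.2,320.4,38]]))
s=manip.state();print(s['t'],s['tcp_pos'],yaw_of(s['tool_rot']))
```

```text
rack [247.6 113.9] 0.59 [562.  318.5  38. ]
scraper [ 83.6 204.7] 0.93 [481.7 517.9  38. ]
scraper [246.1 158.4] 0.66 [516.7 324.9  38. ]
scraper_tip [266.9 341.9] 0.95 [256.7 324.6  38. ]
scraper_tip [157.6 280.5] 0.88 [372.3 453.6  38. ]
scraper_tip [243.3  10.6] 0.63 [655.2 312.6  38. ]
[[250.1 155.6]]
4.95 [489.7 316.3 201.2] -0.09580606583870199
```

View pics/rack_w.png

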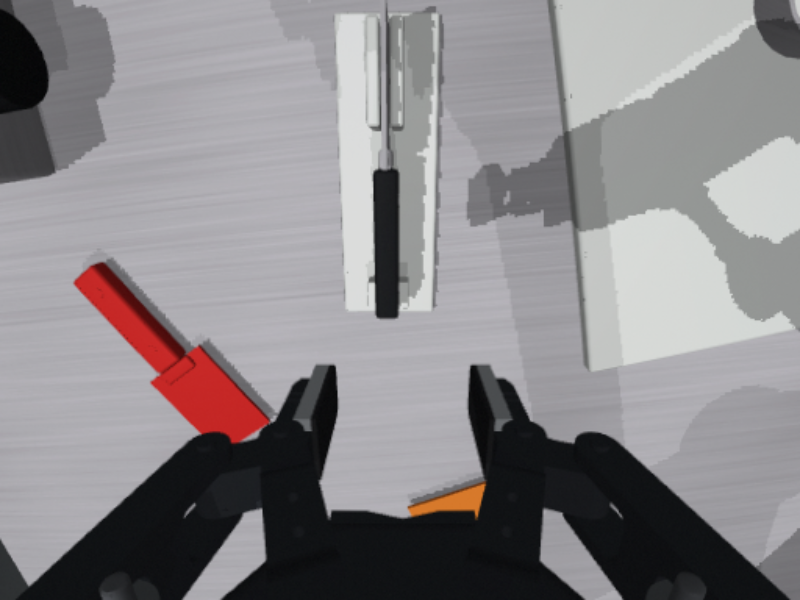

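Run:
```python
from h import *
import pickle
np.set_printoptions(precision=1,suppress=True)
w=pickle.load(open('rw.pkl','rb'));b=pickle.load(open('bw.pkl','rb'));k=1.5625
q=lambda *a:(a[0]/k,a[1]/k)
print(tri([ray(w,q(387,317)),ray(b,q(253,326))]),tri([ray(w,q(386,170)),ray(b,q(253.5,226))]))
F=onz(w,q(386,170),51);R=onz(w,q(387,317),51);print(F,R,np.linalg.norm(F-R),np.arctan2(*(F-R)[1::-1]),(F+R)/2)
O=(F+R)/2;y=np.arctan2(*(F-R)[1::-1]);u=np.array([np.cos(y),np.sin(y)]);G=O[:2]+22*u;print(G,y)
go((G[0],G[1],120,y),(G[0],G[1],44,y))
```

```text
(array([466.1, 328.7,  37.4]), [0.06313125071990126, 0.06313125071999327]) (array([567.2, 318.9,  30.4]), [0.3665491745292692, 0.36654917452970026])
[567.3 318.   51. ] [471.2 327.7  51. ] 96.65547628082192 -0.10055528756838605 [519.3 322.8  51. ]
[541.2 320.6] -0.10055528756838605
rows to (np.float64(541.1550361662769), np.float64(320.62884034512604), 120, np.float64(-0.10055528756838605))
0.0282, -0.0051, 0.0451, 0.001, 0.0282, -0.0052, 0.0451, 0.001, 0.0282, -0.0052, 0.0451, 0.001
rows to (np.float64(541.1550361662769), np.float64(320.62884034512604), 44, np.float64(-0.10055528756838605))
0, -0, 0.0633, -0, 0, -0, 0.0633, -0
total 5
```

>>> send_rows(rows=[0.028,-0.005,0.045,0.001,0.028,-0.005,0.045,0.001,0.028,-0.005,0.045,0,0,0,0.04,0,0,0,0.04,0,0,0,0.03,0,0,0,0.02,0,0,0,0,0,0,0,0,0,0,0,0,0])

```text
t: 5.95
tcp_pos: [541.8, 321.1, 43.6]
tool_rot: [-0.001, 0.999, -0.049, 0.001]
wrist_force: [-0.2, 0.1, -0.5]
gripper_width: 50.0
grip_force: 0.0
```

Run:
```python
from h import *
im=grab_frame('wrist');save(im[130:384,100:412],'grasp1')
s=manip.state();print(s['t'],s['tcp_pos'],yaw_of(s['tool_rot']),s['wrist_force'])
```

```text
6.0 [541.79659468 321.10057383  43.68960824] -0.09865570203211149 [0.02605952 0.59684198 0.0458832 ]
```

View pics/grasp1.png

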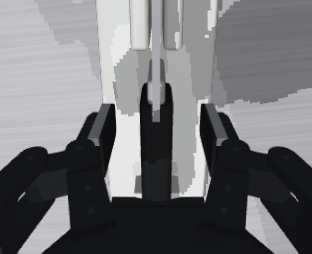

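>>> send_rows(rows=[0,0,0,0,0,0,0,0,0,0,0,0,0,0,0,0,0,0,0,0,0,0,0,0,0,0,-0.02,0,0,0,-0.04,0,0,0,-0.06,0,0,0,-0.07,0], grip=0, grip_force=60)

```text
t: 7.0
tcp_pos: [538.5, 319.4, 154.9]
tool_rot: [0.002, 0.999, -0.049, -0.003]
wrist_force: [0.9, 0.6, -2.5]
gripper_width: 15.5
grip_force: 59.3
```

Run:
```python
from h import *
b=np.radians(6.7)
for p in [(0,0),(-50,40)]:
    print(553+p[0]*np.cos(b)-p[1]*np.sin(b),75+p[0]*np.sin(b)+p[1]*np.cos(b))
go((500,80,155,0.1),(500,80,58,0.1))
s=manip.state();print(s['wrist_force'],s['gripper_width'])
```

```text
553.0 75.0
498.6746380391024 108.8932891265728
rows to (500, 80, 155, 0.1)
-0.0041, 0.0672, -0, -0.0211, -0.0063, 0.0671, -0, -0.0211, -0.0085, 0.0668, -0, -0.0211, -0.0107, 0.0665, -0, -0.0211, -0.0129, 0.0661, -0, -0.0211, -0.0151, 0.0656, -0, -0.0211
rows to (500, 80, 58, 0.1)
0, 0, 0.0539, -0, 0, 0, 0.0539, -0, 0, 0, 0.0539, -0
total 9
[ 0.91054192  0.56786216 -2.45561169] 15.5376502079916
```

Run:
```python
from h import *
go((486,92,155,0.117,6),(486,92,57,0.117,4))
```

```text
rows to (486, 92, 155, 0.117, 6)
-0.0083, 0.0643, -0, -0.0229, -0.0106, 0.064, -0, -0.0229, -0.0129, 0.0635, -0, -0.0229, -0.0152, 0.063, -0, -0.0229, -0.0174, 0.0624, -0, -0.0229, -0.0196, 0.0618, -0, -0.0229
rows to (486, 92, 57, 0.117, 4)
0, 0, 0.0408, -0, 0, 0, 0.0408, -0, 0, 0, 0.0408, -0, 0, 0, 0.0408, -0
total 10
```

>>> send_rows(rows=[-0.008,0.064,0,-0.023,-0.011,0.064,0,-0.023,-0.013,0.064,0,-0.023,-0.015,0.063,0,-0.023,-0.017,0.062,0,-0.023,-0.02,0.062,0,-0.023,0,0,0.05,0,0,0,0.05,0,0,0,0.04,0,0,0,0.022,0])

```text
t: 8.0
tcp_pos: [485.8, 92.5, 56.7]
tool_rot: [0.0, 0.998, 0.059, -0.002]
wrist_force: [0.6, -0.3, -1.3]
gripper_width: 15.2
grip_force: 59.5
```

>>> send_rows(rows=[0,0,0,0,0,0,0,0,0,0,0.002,0,0,0,0.002,0,0,0,0.002,0,0,0,0.002,0,0,0,0,0,0,0,0,0,0,0,0,0,0,0,0,0])

```text
t: 9.0
tcp_pos: [488.3, 93.1, 54.1]
tool_rot: [-0.0, 0.998, 0.059, 0.0]
wrist_force: [0.1, 0.5, -1.7]
gripper_width: 15.1
grip_force: 59.4
```

>>> send_rows(rows=[0,0,0.002,0,0,0,0.002,0,0,0,0.002,0,0,0,0,0,0,0,0,0,0,0,0,0,0,0,0,0,0,0,0,0,0,0,0,0,0,0,0,0])

```text
t: 10.0
tcp_pos: [488.3, 93.1, 50.5]
tool_rot: [-0.0, 0.998, 0.059, 0.0]
wrist_force: [-0.2, -0.1, -0.8]
gripper_width: 15.1
grip_force: 59.4
```

>>> send_rows(rows=[0,-0.003,0,0,0,-0.01,0,0,0,-0.012,0,0,0,-0.012,0,0,0,-0.012,0,0,0,-0.012,0,0,0,-0.012,0,0,0,-0.012,0,0,0,0,0,0,0,0,0,0], grip=85)

```text
t: 11.0
tcp_pos: [482.2, 143.9, 50.4]
tool_rot: [0.0, 0.998, 0.059, -0.0]
wrist_force: [0.1, -0.8, -0.5]
gripper_width: 85.0
grip_force: 0.0
```

Run:
```python
from h import *
im=grab_frame('wrist');im2=grab_frame('scene')
save(np.hstack([im[:,100:420],cv2.resize(im2[130:250,200:420],(480,262))[:, :].copy() if 0 else cv2.copyMakeBorder(cv2.resize(im2[130:250,220:400],(480,320)),0,64,0,0,cv2.BORDER_CONSTANT)]),'rel1')
s=manip.state();print(s['t'],s['tcp_pos'],yaw_of(s['tool_rot']),s['wrist_force'])
```

```text
11.1 [482.18652334 143.55543421  50.44239857] 0.11792104626092184 [0.13822079 0.04115076 0.37143665]
```

View pics/rel1.png

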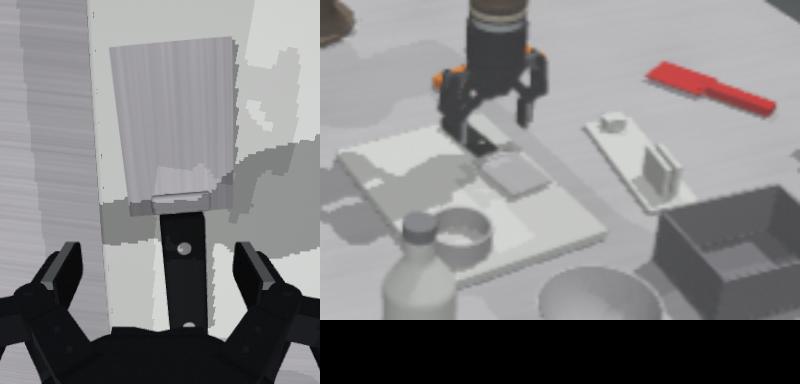

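Run:
```python
from h import *
np.set_printoptions(precision=1,suppress=True)
w=calibration('wrist')
f=lambda a,b,z:onz(w,(a+100,b),z)
T1,T2=f(110,46,23),f(233,37,23);B1=f(130,215,23);B2=f(231,208,23);h1,h2=f(160,213,31),f(204,210,31)
print(T1,T2,B1,B2,h1,h2,np.linalg.norm(T1-T2),np.linalg.norm(T1-B1))
T=(T1+T2)/2;hh=(h1+h2)/2;
d=T-hh; print('yaw line',np.arctan2(d[1],d[0]),np.linalg.norm(d[:2]),'side',np.arctan2(*(T1-B1)[1::-1]),np.arctan2(*(T2-B2)[1::-1]),'front',np.arctan2(*(T1-T2)[1::-1])-np.pi/2)
y=np.arctan2(d[1],d[0]);u=np.array([np.cos(y),np.sin(y)])
G=((T[:2]-105*u)+(hh[:2]-15*u))/2;print('T',T,'G',G,(T[:2]-105*u),(hh[:2]-15*u))
m=spotter.mark_of('wrist','scraper_tip')
for x in m[:2]: print(x['uv'],x['conf'],onz(w,x['uv'],23))
for x in spotter.mark_of('wrist','scraper')[:2]: print(x['uv'],x['conf'],onz(w,x['uv'],23))
go((G[0],G[1],60,y,3),(G[0],G[1],42,y,2))
```

```text
[588.4 178.6  23. ] [599.7 119.6  23. ] [500.3 160.9  23. ] [511.6 102.9  23. ] [507.  144.2  31. ] [511.7 120.3  31. ] 60.03718017987408 89.8654167139561
yaw line 0.19656174524859432 86.35817881714989 side 0.1976654017385797 0.18709557704094282 front 0.18964296342995057
T [594.  149.1  23. ] G [492.9 129. ] [491.1 128.6] [494.6 129.3]
[269.5, 41.6] 0.79 [593.7 150.   23. ]
[286.4, 282.3] 0.85 [457.2 120.8  23. ]
rows to (np.float64(492.8510177027059), np.float64(128.95951037328163), 60, np.float64(0.19656174524859432), 3)
0.0049, 0.0087, -0.0053, -0.0167, 0.0047, 0.0088, -0.0053, -0.0167, 0.0044, 0.0089, -0.0053, -0.0167
rows to (np.float64(492.8510177027059), np.float64(128.95951037328163), 42, np.float64(0.19656174524859432), 2)
0, 0, 0.015, -0, 0, 0, 0.015, -0
total 5
```

>>> send_rows(rows=[0.005,0.009,0,-0.016,0.005,0.009,0,-0.016,0.004,0.009,0,-0.016,-0.002,0,0.005,0,0,0,0.005,0,0,0,0.003,0,0,0,0,0,0,0,0,0,0,0,0,0,0,0,0,0], grip=60)

```text
t: 12.2
tcp_pos: [491.8, 128.8, 42.8]
tool_rot: [-0.0, 0.995, 0.097, 0.0]
wrist_force: [-0.2, -0.0, 0.6]
gripper_width: 60.1
grip_force: 0.0
```

>>> send_rows(rows=[0,0,0,0,0,0,0,0,0,0,0,0,0,0,0,0,0,0,0,0,0,0,0,0,0,0,0,0,0,0,0,0,0,0,0,0,0,0,0,0], grip=0, grip_force=40)

```text
t: 13.2
tcp_pos: [492.0, 128.7, 43.0]
tool_rot: [-0.0, 0.995, 0.097, 0.0]
wrist_force: [0.5, -0.0, 3.5]
gripper_width: 25.0
grip_force: 40.0
```

Run:
```python
from h import *
im=grab_frame('wrist');im2=grab_frame('scene')
save(np.hstack([im[:,100:420],cv2.copyMakeBorder(cv2.resize(im2[130:250,220:400],(480,320)),0,64,0,0,cv2.BORDER_CONSTANT)]),'regrasp')
s=manip.state();print(s['t'],s['tcp_pos'],yaw_of(s['tool_rot']),s['wrist_force'],s['gripper_width'])
w=calibration('wrist')
for x in spotter.mark_of('wrist','scraper_tip')[:2]: print(x['uv'],x['conf'],onz(w,x['uv'],23))
```

```text
13.3 [492.03273693 128.72715867  42.93771062] 0.19340487795512032 [0.03764099 1.26573779 4.90740599] 25.11928731639613
[259.4, 58.0] 0.69 [593.38805414 146.62933032  23.        ]
```

View pics/regrasp.png

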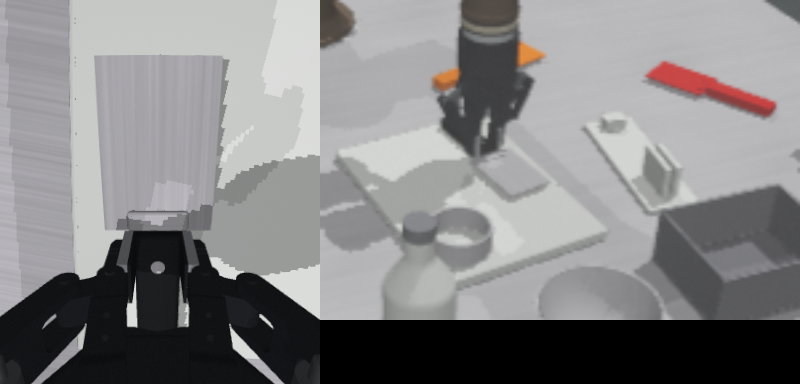

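Run:
```python
from h import *
go((492,128.7,143,None,3),(478,-132,110,-1.019,9))
```

```text
rows to (492, 128.7, 143, None, 3)
-0, -0, -0.0556, -0, -0, -0, -0.0556, -0, -0, -0, -0.0556, -0
rows to (478, -132, 110, -1.019, 9)
-0.0118, 0.0469, 0.0061, 0.0858, -0.0054, 0.048, 0.0061, 0.0858, 0.0011, 0.0483, 0.0061, 0.0858, 0.0076, 0.0478, 0.0061, 0.0858, 0.0139, 0.0463, 0.0061, 0.0858, 0.02, 0.044, 0.0061, 0.0858, 0.0257, 0.0409, 0.0061, 0.0858, 0.031, 0.0371, 0.0061, 0.0858, 0.0357, 0.0326, 0.0061, 0.0858
total 12
```

>>> send_rows(rows=[0,0,0,0,0,0,0,0,0,0,0,0,0,0,-0.02,0,0,0,-0.04,0,0,0,-0.05,0,0,0,-0.05,0,-0.012,0.047,0,0.086,-0.005,0.048,0,0.086,0.001,0.048,0,0.086], grip_force=120)

```text
t: 14.35
tcp_pos: [485.9, 41.0, 138.6]
tool_rot: [0.0, 0.994, -0.108, -0.001]
wrist_force: [0.7, -1.3, -1.2]
gripper_width: 22.6
grip_force: 118.2
```

>>> send_rows(rows=[0.008,0.048,0,0.086,0.014,0.046,0,0.086,0.02,0.044,0.01,0.086,0.026,0.041,0.01,0.086,0.031,0.037,0.01,0.086,0.036,0.033,0.01,0.086,0,0,0.01,0,0,0,0,0,0,0,0,0,0,0,0,0])

```text
t: 15.35
tcp_pos: [477.7, -131.3, 108.7]
tool_rot: [-0.0, 0.873, -0.488, -0.0]
wrist_force: [0.6, -0.5, -0.5]
gripper_width: 23.1
grip_force: 118.3
```

```bash
cat > tip.py <<'E'
from h import *
np.set_printoptions(precision=1,suppress=True)
s=manip.state();p=np.array(s['tcp_pos']);y=yaw_of(s['tool_rot']);print(s['t'],p,y,s['wrist_force'],s['gripper_width'])
u=np.array([np.cos(y),np.sin(y),0]);exp=p+104*u-[0,0,20];print('expected tip',exp)
rs={}
for n in ['scene','top','wrist']:
    im=grab_frame(n);c=calibration(n)
    for t in ['scraper_tip','cover_edge','cover_hinge']:
        m=spotter.mark_of(n,t)
        if t=='scraper_tip': e=exp
        elif t=='cover_edge': e=np.array([563,-270,65])
        else: e=np.array([626,-372,65])
        pe=proj(c,e)[0]; m=[x for x in m if np.hypot(*(np.array(x['uv'])-pe))<25]
        if m:
            rs.setdefault(t,[]).append(ray(c,m[0]['uv'])); print(n,t,np.array(m[0]['uv']),pe,onz(c,m[0]['uv'],e[2]))
    if n=='wrist': save(cv2.resize(im,(800,600)),'tipw'); 
for t in rs:
    if len(rs[t])>1: print(t,tri(rs[t]))
E
python3 tip.py
```

```text
15.35 [ 477.7 -131.3  108.7] -1.020490007873524 [ 0.6 -0.5 -0.5] 23.076027318948487
expected tip [ 532.  -220.    88.7]
scene scraper_tip [180.1 193.6] [179.1 196.2] [ 519.2 -214.6   88.7]
scene cover_edge [161.  209.9] [164.8 211.9] [ 549.3 -279.    65. ]
scene cover_hinge [128.7 230.6] [130.4 232.8] [ 614.8 -375.6   65. ]
top cover_edge [366.5 185.4] [365.8 183.7] [ 557.5 -271.7   65. ]
top cover_hinge [398.  163.9] [396.  163.8] [ 625.5 -378.6   65. ]
wrist scraper_tip [256.3  55. ] [258.9  57.2] [ 533.6 -220.2   88.7]
scraper_tip (array([ 533.1, -217.6,   98.2]), [1.3820713588979738, 1.3820713588979225])
cover_edge (array([ 556.2, -275.2,   68.2]), [4.340644906588458, 4.3406449065884845])
cover_hinge (array([ 623.8, -375.4,   72.1]), [0.3962523978347431, 0.3962523978348845])
```

>>> send_rows(rows=[0.02,0,0,0,0.03,0,0,0,0.02,0,0.01,0,0.012,0,0.01,0,0,0,0.01,0,0,0,0.008,0,0,0,0.003,0,0,0,0,0,0,0,0,0,0,0,0,0])

```text
t: 16.95
tcp_pos: [503.7, -174.2, 84.4]
tool_rot: [-0.0, 0.872, -0.489, 0.0]
wrist_force: [0.5, 0.6, -1.1]
gripper_width: 22.8
grip_force: 118.3
```

>>> send_rows(rows=[0,0,0.001,0,0,0,0.001,0,0,0,0.001,0,0,0,0.001,0,0,0,0.001,0,0,0,0.001,0,0,0,0,0,0,0,0,0,0,0,0,0,0,0,0,0])

```text
t: 17.95
tcp_pos: [503.5, -174.3, 80.5]
tool_rot: [-0.0, 0.872, -0.489, 0.0]
wrist_force: [-0.7, -0.1, -1.3]
gripper_width: 22.8
grip_force: 118.3
```

>>> send_rows(rows=[0,0,0.001,0,0,0,0.001,0,0,0,0.001,0,0,0,0,0,0,0,0,0,0,0,0,0,0,0,0,0,0,0,0,0,0,0,0,0,0,0,0,0])

```text
t: 18.95
tcp_pos: [503.6, -174.3, 78.7]
tool_rot: [-0.0, 0.872, -0.489, 0.0]
wrist_force: [-1.1, 1.1, 2.6]
gripper_width: 22.7
grip_force: 118.6
```

Run:
```python
from h import *
im=grab_frame('wrist'); print(manip.state()['wrist_force'],manip.state()['tcp_pos']); save(cv2.resize(im[:220,130:400],(800,652))[:600],'pre')
w=calibration('wrist');print([x['uv'] for x in spotter.mark_of('wrist','scraper_tip')[:1]])
```

```text
[-1.19688101  0.72900086  1.93326318] [ 503.57979043 -174.31179098   78.74540061]
[[257.1, 55.3]]
```

View pics/pre.png

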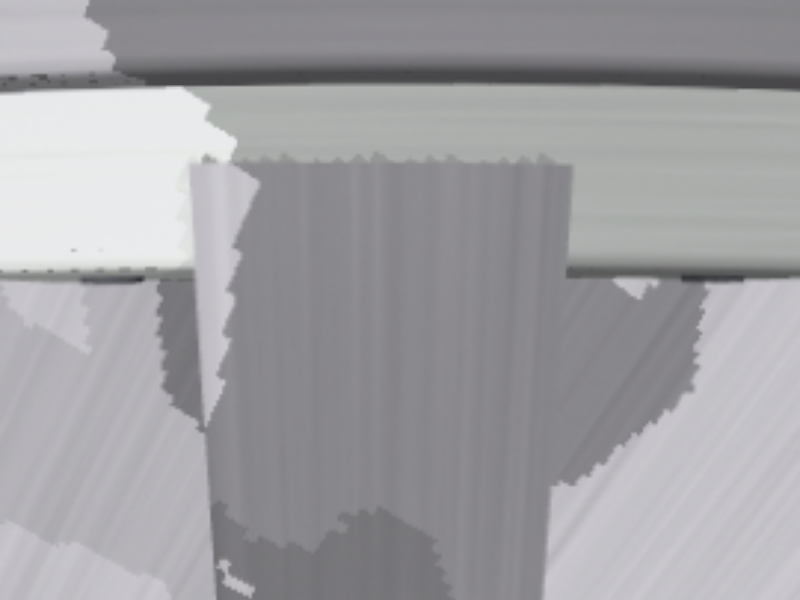

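>>> send_rows(rows=[0,0,-0.002,0,0,0,-0.002,0,0.006,0,0,0,0.006,0,0,0,0.006,0,0,0,0.006,0,0,0,0.006,0,0,0,0.006,0,0,0,0.006,0,0,0,0,0,0,0])

```text
t: 20.05
tcp_pos: [517.1, -196.4, 81.2]
tool_rot: [0.0, 0.872, -0.489, 0.0]
wrist_force: [0.0, -0.1, -1.9]
gripper_width: 22.9
grip_force: 118.4
```

Run:
```python
from h import *
s=manip.state();print(s['t'],s['tcp_pos'],s['wrist_force'])
im=grab_frame('wrist');w=calibration('wrist');p=np.array(s['tcp_pos']);y=yaw_of(s['tool_rot']);u=np.array([np.cos(y),np.sin(y),0])
for t in ['scraper_tip','cover_edge']: print(t,[(np.round(x['uv'],1),round(x['conf'],2)) for x in spotter.mark_of('wrist',t)[:2]])
print(proj(w,[p+104*u-[0,0,20],[562.6,-270.8,65]]))
# circle path
r=107
P=lambda th:(r*(1-np.cos(th)),r*np.sin(th))
a=np.radians([0,5,10,20,30,40,50,60,70,80,90,95,100,105])
print(np.round([P(t) for t in a],1))
```

```text
20.05 [ 517.09947373 -196.36268962   81.22097679] [ 0.04071035 -0.12281646 -1.92255516]
scraper_tip []
cover_edge [(array([274.2,  93.1]), 0.9)]
[[259.5795355   54.1780578 ]
 [259.42173238  91.54028497]]
[[  0.    0. ]
 [  0.4   9.3]
 [  1.6  18.6]
 [  6.5  36.6]
 [ 14.3  53.5]
 [ 25.   68.8]
 [ 38.2  82. ]
 [ 53.5  92.7]
 [ 70.4 100.5]
 [ 88.4 105.4]
 [107.  107. ]
 [116.3 106.6]
 [125.6 105.4]
 [134.7 103.4]]
```

>>> send_rows(rows=[0,0,-0.008,0,0,0,-0.008,0,0,0,-0.008,0,0.001,0,-0.008,0,0.002,0,-0.008,0,0.002,0,-0.008,0,0.002,0,-0.008,0,0.003,0,-0.008,0,0,0,0,0,0,0,0,0])

```text
t: 21.2
tcp_pos: [519.5, -200.7, 119.6]
tool_rot: [-0.0, 0.872, -0.489, -0.0]
wrist_force: [-2.5, 2.4, -4.2]
gripper_width: 22.7
grip_force: 118.5
```

```bash
cat > chk.py <<'E'
from h import *
np.set_printoptions(precision=1,suppress=True)
s=manip.state();p=np.array(s['tcp_pos']);y=yaw_of(s['tool_rot']);u=np.array([np.cos(y),np.sin(y),0]);T=p+104*u-[0,0,20]
H=np.array([625.5,-373,65]);d=H-T
print(s['t'],p,s['wrist_force'],s['wrist_torque'],s['gripper_width'],'tip back of hinge',d@u,'up',-d[2],'angle',np.degrees(np.arctan2(-d[2],d@u)),'r',np.hypot(d[2],d@u))
rs=[]
for n in ['scene','top','wrist']:
    im=grab_frame(n);c=calibration(n)
    m=spotter.mark_of(n,'cover_edge')
    if m: print(n,m[0]['uv'],m[0]['conf'])
    # intersect ray with the mould's mid plane
    if m:
        o,v=ray(c,m[0]['uv']); nn=np.array([-u[1],u[0],0]); q=o+v*((H-o)@nn)/(v@nn) if abs(v@nn)>.15 else None
        if n!='wrist' and m[0]['conf']>.4: rs.append((o,v))
        if q is not None: e=H-q; print('   edge ang',np.degrees(np.arctan2(-e[2],e@u)),np.hypot(e[2],e@u))
    if n=='scene': save(cv2.resize(im[100:330,60:300],(800,600)),'chk%d'%round(10*s['t']))
if len(rs)==2:
    X,e=tri(rs);e2=H-X;print('tri',X,e,'ang',np.degrees(np.arctan2(-e2[2],e2@u)),np.hypot(e2[2],e2@u))
E
python3 chk.py
```

```text
21.2 [ 519.5 -200.7  119.6] [-2.5  2.4 -4.2] [ 0.7  0.5 -0. ] 22.709821769079184 tip back of hinge 98.30908868557053 up 34.56268302254624 angle 19.370225770356214 r 104.20775391449706
scene [158.9, 202.7] 0.77
   edge ang 20.943253226599865 113.73397698422288
wrist [271.1, 89.6] 0.66
```

>>> send_rows(rows=[0.005,0,-0.011,0,0.006,0,-0.011,0,0.006,0,-0.011,0,0.007,0,-0.01,0,0.007,0,-0.01,0,0.008,0,-0.009,0,0.009,0,-0.009,0,0.009,0,-0.008,0,0.01,0,-0.007,0,0.01,0,-0.007,0])

```text
t: 22.5
tcp_pos: [544.3, -241.0, 175.7]
tool_rot: [0.0, 0.872, -0.489, 0.0]
wrist_force: [-1.1, 2.9, -5.5]
gripper_width: 22.8
grip_force: 118.4
```

```bash
python3 chk.py
```

```text
22.5 [ 544.3 -241.   175.7] [-1.1  2.9 -5.5] [ 0.7  0.5 -0. ] 22.75079705269598 tip back of hinge 51.005824095086155 up 90.66014013496849 angle 60.637688144086376 r 104.02333921246229
scene [140.8, 176.1] 0.65
   edge ang 66.0460612728674 162.06790684487365
top [396.1, 166.4] 0.54
wrist [274.7, 69.4] 0.61
tri [ 584.  -316.7  208.9] [0.11336605764630181, 0.11336605764635832] ang 64.1689245850889 159.91823460983494
```

>>> send_rows(rows=[0.011,0,-0.006,0,0.012,0,-0.005,0,0.013,0,-0.004,0,0.013,0,-0.003,0,0.013,0,-0.002,0,0.013,0,-0.001,0,0.013,0,0,0,0.013,0,0,0,0.014,0,0.001,0,0.014,0,0.002,0])

```text
t: 23.8
tcp_pos: [584.6, -306.9, 185.9]
tool_rot: [-0.0, 0.872, -0.489, -0.0]
wrist_force: [0.0, 2.8, -1.3]
gripper_width: 22.8
grip_force: 119.0
```

```bash
python3 chk.py
```

```text
23.8 [ 584.6 -306.9  185.9] [ 0.   2.8 -1.3] [0.6 0.  0.2] 22.783043363631545 tip back of hinge -26.281982414861787 up 100.85041925130693 angle 104.60660538930381 r 104.21875868968831
scene [109.5, 200.9] 0.95
   edge ang 105.0212120140588 128.14979105242006
top [423.0, 150.0] 0.62
wrist [271.5, 36.4] 0.92
tri [ 637.1 -405.2  186.9] [3.7748403456198747, 3.774840345619953] ang 105.39351156674905 126.48203296367612
```

Run:
```python
from h import *
go((527,-213,186,None,3),(495,129,120,0.193,10),(495,129,48,0.193,5))
```

```text
rows to (527, -213, 186, None, 3)
-0.0613, -0.0001, 0.0001, -0, -0.0613, -0.0001, 0.0001, -0, -0.0613, -0.0001, 0.0001, -0
rows to (495, 129, 120, 0.193, 10)
-0.0514, -0.0251, 0.011, -0.0774, -0.048, -0.0312, 0.011, -0.0774, -0.0439, -0.0368, 0.011, -0.0774, -0.0391, -0.0418, 0.011, -0.0774, -0.0337, -0.0463, 0.011, -0.0774, -0.0279, -0.05, 0.011, -0.0774, -0.0216, -0.053, 0.011, -0.0774, -0.015, -0.0552, 0.011, -0.0774, -0.0082, -0.0567, 0.011, -0.0774, -0.0013, -0.0572, 0.011, -0.0774
rows to (495, 129, 48, 0.193, 5)
0, 0, 0.024, -0, 0, 0, 0.024, -0, 0, 0, 0.024, -0, 0, 0, 0.024, -0, 0, 0, 0.024, -0
total 18
```

>>> send_rows(rows=[-0.03,0,0,0,-0.06,0,0,0,-0.06,0,0,0,-0.034,0,0,0,-0.051,-0.025,0.011,-0.077,-0.048,-0.031,0.011,-0.077,-0.044,-0.037,0.011,-0.077,-0.039,-0.042,0.011,-0.077,-0.034,-0.046,0.011,-0.077,-0.028,-0.05,0.011,-0.077])

```text
t: 25.1
tcp_pos: [507.7, -6.2, 146.9]
tool_rot: [0.0, 0.989, -0.145, 0.001]
wrist_force: [0.2, 0.1, -2.6]
gripper_width: 22.6
grip_force: 119.0
```

>>> send_rows(rows=[-0.022,-0.053,0.011,-0.077,-0.015,-0.055,0.011,-0.077,-0.008,-0.057,0.011,-0.077,-0.001,-0.057,0.011,-0.077,0,0,0.035,0,0,0,0.035,0,0,0,0.025,0,0,0,0.015,0,0,0,0.008,0,0,0,0,0])

```text
t: 26.1
tcp_pos: [495.3, 129.5, 49.2]
tool_rot: [0.0, 0.996, 0.093, -0.0]
wrist_force: [-0.3, -0.2, -1.8]
gripper_width: 23.0
grip_force: 118.9
```

Run:
```python
from h import *
s=manip.state();print(s['t'],s['tcp_pos'],yaw_of(s['tool_rot']),s['wrist_force'])
im=grab_frame('wrist');print([(x['uv'],x['conf']) for x in spotter.mark_of('wrist','scraper_tip')[:2]])
```

```text
26.1 [495.3476726 129.5087803  49.1833968] 0.1869048589012262 [-0.26648393 -0.20423335 -1.75366389]
[([257.7, 58.1], 0.59)]
```

Down about 5.5 mm to the board, then check the contact.

>>> send_rows(rows=[0,0,0.003,0,0,0,0.002,0,0,0,0.002,0,0,0,0.001,0,0,0,0.001,0,0,0,0,0,0,0,0,0,0,0,0,0,0,0,0,0,0,0,0,0])

```text
t: 27.2
tcp_pos: [495.3, 129.7, 43.9]
tool_rot: [-0.0, 0.996, 0.093, 0.0]
wrist_force: [0.6, -0.4, -1.7]
gripper_width: 22.7
grip_force: 118.9
```

>>> send_rows(rows=[0,0,0.001,0,0,0,0.001,0,0,0,0,0,0,0,0,0,0,0,0,0,0,0,0,0,0,0,0,0,0,0,0,0,0,0,0,0,0,0,0,0])

```text
t: 28.2
tcp_pos: [495.4, 129.7, 43.3]
tool_rot: [0.0, 0.996, 0.093, -0.0]
wrist_force: [-2.3, -0.3, 5.7]
gripper_width: 23.0
grip_force: 119.8
```

>>> send_rows(rows=[0,0,0,0,0,0,0,0,0,0,0,0,0,0,0,0,0,0,0,0,0,0,-0.01,0,0,0,-0.03,0,0,0,-0.06,0,0,0,-0.08,0,0,0,-0.08,0], grip=70, grip_force=40)

```text
t: 29.2
tcp_pos: [494.5, 129.6, 200.1]
tool_rot: [0.0, 0.996, 0.093, -0.001]
wrist_force: [1.2, 0.5, 0.1]
gripper_width: 70.1
grip_force: 0.0
```

Run:
```python
from h import *
s=manip.state();print(s['t'],s['tcp_pos'],s['wrist_force'],s['gripper_width'])
a=grab_frame('wrist');b=grab_frame('scene')
save(np.vstack([np.hstack([cv2.resize(a,(400,300)),cv2.resize(b[120:300,180:420],(400,300))]),cv2.resize(b[130:310,50:290],(800,600))[100:400]]),'final')
```

```text
29.2 [494.48776438 129.57133423 200.0600888 ] [1.22404851 0.53959583 0.14490411] 70.13567926042606
```

View pics/final.png

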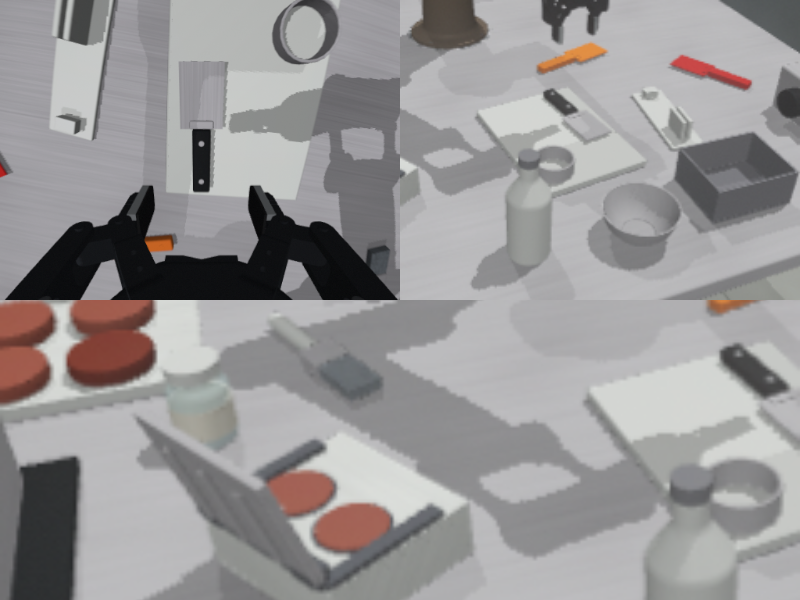

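The picture shows the scraper lying flat and wholly on the board. The cover leans back, and the ring, jar, bottle and brush are where they were. I'm handing the job in.

```bash
python3 -c "
from cell import manip
print(manip.job_done())"
```

```text
the job is handed in; nothing more can be done
None
```

The job is done and handed in at about 29 s: I prised the cover up with the scraper blade, it now leans back at about 105°, the scraper lies flat on the cutting board, and the last picture shows the ring, jar, bottle and brush where they were.

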